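Hold the contact grill's lid open for wiping

ROBOT

A 6-joint arm with a two-finger parallel gripper is mounted at the origin on the work surface. World frame = base frame: x ahead of the robot, y to its left, z up, the work surface at z = 0. Lengths are in m, angles in rad, forces in N, time in s.
With the tool pointing down it reaches from about 0.35 to 0.875 m from the base axis. Payload 15.5 kg.
Tool frame: the origin (TCP) lies midway between the tips of the shut fingers; the grasp point (between the pads) lies 19 mm behind it (r.pinch_z is the distance from the TCP to the grasp point, in m); z points along the fingers, y is the line along which they close (so a half turn about z gives the same grasp; the last joint's range is limited). The gripper opens to 85 mm and grips with 20 to 120 N. Pads are 22 mm wide; open, the fingers measure 114 mm over their backs; the gripper's body (76 mm by 85 mm) begins 54 mm behind the grasp point. The pads swing forward as they close: fully open they stand 13 mm farther back than shut.
Start: joints at [1.115, 0.494, 1.345, -0, 1.302, -0.096], TCP at [0.221, 0.585, 0.231] pointing down, gripper open.
Joint ranges: [-2.91, 2.91], [-0.82, 2.16], [0.22, 2.67], [-1.22, 4.37], [0.12, 2.79], [-3.08, 3.08]. Speed limits (rad/s): [1.89, 1.89, 2.57, 3.01, 3.01, 3.01].

INTERFACE

Orientations are given as a rotation vector (axis times angle).
In Python, from bench import observe, optics, r, models gives the robot as it stands. The module is installed in compiled form; this text tells all that it offers.
- The arm moves only by the shell command python3 -m crank 'ROWS' [FORCE]. ROWS is JSON, a list of rows, each a list of 7 numbers: the shift along the world's x, y, z in m, then the turn, a rotation vector about the world's x, y, z in degrees, then the closure in counts, from 0 (fully open) to 255 (shut). A call has 1 to 10 rows; each row is the pose to reach, as a shift and turn from the pose commanded when the call began; what a row does not reach only later rows make up. A row lasts 1/10 s, in which the tool goes at most 50 mm and 8.59 degrees, less where a joint would pass 70% of its speed; a pose out of reach is approached as far as the arm can. A call with a gripper value outside its range is refused whole. The fingers move at their own pace and stop on an object; FORCE is the grip in N (left out, the last holds). Time passes only in rows, so rows that repeat a pose let the fingers close. It gives the time, the measured TCP pose, the force, the opening and the grip force at its end, in the units of the state.
- observe(): the state, without advancing time (a new reading comes with each control period).
- optics.snapshot(name): name is "scene" or "top" or "wrist"; returns the picture (480x640x3 uint8, red, green, blue); there is no depth.
- optics.camera_params(name): a dict with "fovy" (degrees; the focal length in pixels is half the picture's height over the tangent of half this angle, whatever the lens; pixels are square), "cx", "cy" (the principal point, pixels), "k1" (the pictures are not rectified: a ray, as slopes to the right and down, at radius r is drawn at 1 + k1 r^2 times it, then the intrinsics apply), "extrinsics" (4x4, takes a point from world to camera coordinates); the wrist camera has in their place "tool_from_camera" (4x4, takes a point from camera to tool coordinates, whose origin is the TCP and whose axes are the flange's). Camera axes: x right, y down, z forward; pixel columns grow to the right and rows downward; lengths in m; the calibration is good to about 2 mm. A picture is of the moment at which its call begins: read the wrist's pose just before it. camera_params takes no time and is no camera call.
- r.hand_in(): hands the job in; it is judged then, once.
Trained networks look in the newest picture that a camera, given by its name, has taken for a name from the list of things; names that differ only in an ending like _2 or _b are one class to them, and where a whole thing is asked for, a point or a joint stands for the part that bears it (a point fixed in the world has none). Each returns a list of dicts, best first, with "p" (0 to 1); they miss things now and then, are a little off and sometimes report something else, mostly with a low value. They report only what shows in the picture. A call takes as long as a camera call.
- models.search_frame(target, camera): "box" ([centre column, centre row, width, height] in pixels, round what is visible of it).
- models.trace(target, camera): "region" (480x640 bool, what is visible of it) and "box" ([centre column, centre row, width, height] in pixels, round what is visible of it).
The state is a dict: "time": time; "q": joint angles; "qvel": joint speeds; "effort": joint torques, N m; "ee_pos": TCP position; "orientation": TCP orientation; "contact_force": force on the tool from outside, world axes, zero at the start; "torque": the same for the moment, N m; "gripper_width": finger opening in m; "gripper_force": force on a finger pad.
Only numpy, scipy, OpenCV 4.12 (cv2) and the standard library are available. Lean on these libraries where they do the work, as an engineer would, in place of code of your own. Each camera call takes 0.05 s, during which the arm holds its last target. There are 200 camera calls.

TASK

The contact grill's lid is locked down and, once freed, does not stay up by itself. Slide the red lock on its side fully back, towards the hinge, then raise the lid to 60 degrees from shut and keep holding it there so that someone can wipe the plates; your program finishes while you are still holding the lid up. Do not let the lid drop on the way, and leave the mug, the jar and the washing-up bottle standing where they are.

Things in the scene. Friction and masses are not known exactly. Their poses are not given: they have to be found in the camera images.
- grill: Contact grill (panini press), steel and black, standing fixed on the worktop; overall 230 mm deep without the handle, 250 mm wide, 123 mm high when shut. Origin: under its centre, at worktop height. Its x axis points horizontally from the handle (front) towards the hinge (rear), y to the left seen from the front, z up. The lid is 200 x 230 mm; shut, it lies between 73 and 123 mm above the worktop. Two hinge posts at the rear corners, 105 mm high.
- grill_lid (a joint): Angle of the lid in rad: 0 shut, grows as the front edge rises, 60 degrees = 1.047, stop at 1.40. Lid about 0.45 to 0.9 kg, lifted with about 2 to 5 N at the handle; it falls shut from any angle when let go. With the lock closed it cannot rise more than about 1 degree.
- grill_lock (a joint): Travel of the red slide lock in m: 0 locked, 0.022 fully back (open, at its stop). It starts within 3 mm of 0, slides along the grill's +x, has about 2 N of friction and no spring: it stays where it is left. The lid is free beyond about 0.014.
- lid_handle (a point): Centre of the lid's black handle: a round bar of 18 mm diameter lying along the grill's y axis, 112 mm of it free between its two arms; 95 mm above the worktop when shut. There is a gap of 36 mm between the bar and the lid's front edge, and nothing under the bar. It moves with the lid on a circle of 255 mm radius about the hinge. The bar is round and can turn between fingers.
- lid_hinge (a point): Middle of the lid's hinge axis, which lies along the grill's y axis, 90 mm above the worktop; 105 mm behind the grill's centre. The shut handle is 255 mm in front of it and 5 mm above it.
- lock_tab (a point): Grip point of the red lock tab on the grill's right-hand side seen from the front (-y side), 95 mm above the worktop. The tab is an upright plate 12 mm thick along the grill's x, 18 mm wide along y, its top 110 mm and its foot 73 mm above the worktop, and stands on a red slide 30 mm long in a black guide. Free room of over 50 mm in front of and behind it; its centre is 26 mm to the side of the lid's flank; a small red nose runs from it to the lid. It moves with the lock.
- mug: Blue mug, 95 mm high, 82 mm across, with a handle; left of the grill. Origin under its centre, z up. Leave alone.
- jar: Amber glass jar with a red lid, 110 mm high, 72 mm across; left of the grill. Origin under its centre, z up. Leave alone.
- soap_bottle: Green washing-up bottle with a white cap, 200 mm high, 62 mm across; right of the grill near its rear. Origin under its centre, z up. Leave alone.

How it is judged:
On the way, in this order (a step that is already met when the one before it is completed fails the run):
1. the red lock is fully back while the lid is still shut (value of joint grill_lock above 0.018 m and value of joint grill_lid below 0.05 rad), for 0.2 s.
2. the lid is raised well off the plate in the robot's grip (value of joint grill_lid above 0.6 rad and contact force between grill_lid and the fingers above 0.5 N), for 0.2 s.
At the end, for the whole second after the job is handed in: The lid is held by the fingers, still, at 60 degrees from shut (within 5 degrees either way), nothing else carrying it; the lock is fully back (past 18 of its 22 mm); the mug, jar and bottle stand within 20 mm of where they were (value of joint grill_lid between 0.96 and 1.134 rad and velocity of joint grill_lid between -0.1 and 0.1 rad/s and contact force between grill_lid and the fingers above 0.5 N and value of joint grill_lock above 0.018 m and contact force between grill_lid and mug below 0.1 N and contact force between grill_lid and jar below 0.1 N and contact force between grill_lid and soap_bottle below 0.1 N and not (distance of mug from where it was at the start of the episode above 0.02 m or angle between mug's own z axis and vertical above 0.35 rad) and not (distance of jar from where it was at the start of the episode above 0.02 m or angle between jar's own z axis and vertical above 0.35 rad) and not (distance of soap_bottle from where it was at the start of the episode above 0.02 m or angle between soap_bottle's own z axis and vertical above 0.35 rad)); the arm keeps its last pose, push and grip.
It fails at once if the lid was let drop (closing faster than 2.5 rad/s) (velocity of joint grill_lid below -2.5 rad/s).
It fails at once if the mug, the jar or the washing-up bottle was pushed away (20 mm) or tipped ((distance of mug from where it was at the start of the episode above 0.02 m or angle between mug's own z axis and vertical above 0.35 rad) or (distance of jar from where it was at the start of the episode above 0.02 m or angle between jar's own z axis and vertical above 0.35 rad) or (distance of soap_bottle from where it was at the start of the episode above 0.02 m or angle between soap_bottle's own z axis and vertical above 0.35 rad)).
It also fails if it takes over 51 s, if anything falls off the work surface, if the arm or the gripper's body presses on something with over 40 N, if the wrist force passes 120 N, or if a joint passes its speed limit or range.

## Working session

There is one attempt and no reset: what is moved stays moved. The work goes in short steps, Python scripts to look and compute and a shell command to move; the robot and the scene stay as the last step left them, time stands still between calls to the robot, and variables do not carry over. Pictures are saved under pics/ and viewed, at most 10 in all, crops included, and the job is handed in when it is done.

```bash
mkdir -p pics; cat > h.py <<'E'
import numpy as np,cv2
from bench import observe,optics,r,models
from scipy.spatial.transform import Rotation as R
def cam(n):
    p=optics.camera_params(n)
    f=240/np.tan(np.radians(p['fovy'])/2)
    if n=='wrist':
        s=observe();T=np.eye(4);T[:3,:3]=R.from_rotvec(s['orientation']).as_matrix();T[:3,3]=s['ee_pos']
        W=T@np.array(p['tool_from_camera'])
    else: W=np.linalg.inv(np.array(p['extrinsics']))
    return f,p['cx'],p['cy'],p['k1'],W
def ray(c,u,v):
    f,cx,cy,k1,W=c
    K=np.array([[f,0,cx],[0,f,cy],[0,0,1.]])
    x,y=cv2.undistortPoints(np.array([[[u,v]]],float),K,np.array([k1,0,0,0.]))[0,0]
    d=W[:3,:3]@[x,y,1];return W[:3,3],d/np.linalg.norm(d)
def atz(c,u,v,z):
    o,d=ray(c,u,v);return o+d*(z-o[2])/d[2]
def tri(rays):
    A=0;b=0
    for o,d in rays:
        P=np.eye(3)-np.outer(d,d);A=A+P;b=b+P@o
    return np.linalg.solve(A,b)
def proj(c,p):
    f,cx,cy,k1,W=c
    q=np.linalg.inv(W)@np.append(p,1);x,y=q[:2]/q[2];k=1+k1*(x*x+y*y);return np.array([cx+f*x*k,cy+f*y*k])
E
python3 - <<'E'
from h import *
s=observe();print(s['time'],s['ee_pos'],s['orientation'])
for n in('scene','top'):
    im=optics.snapshot(n);cv2.imwrite(f'pics/{n}.png',im[:,:,::-1])
    c=cam(n);print(n,c[4][:3,3].round(3),c[4][:3,2].round(2))
    for t in('grill','lid_handle','lock_tab','grill_lock','mug','jar','soap_bottle'):
        for m in models.search_frame(t,n)[:2]:
            print(t,np.round(m['box']),round(m['p'],2),atz(c,*m['box'][:2],.095).round(3))
E
```

```text
0.0 [0.22044178 0.58443985 0.23068737] [-5.63536221e-01 -3.09029334e+00  1.86611488e-03]
scene [ 1.185 -0.448  0.978] [-0.49  0.42 -0.77]
grill [305. 277. 174. 159.] 0.76 [ 0.672 -0.039  0.095]
lid_handle [299. 263. 160. 134.] 0.65 [ 0.638 -0.026  0.095]
lock_tab [233. 296.  19.  26.] 0.54 [ 0.617 -0.17   0.095]
grill_lock [235. 296.  20.  27.] 0.71 [ 0.619 -0.166  0.095]
mug [396. 235.  42.  56.] 0.69 [0.715 0.171 0.095]
mug [231. 297.  22.  26.] 0.17 [ 0.616 -0.172  0.095]
jar [344. 195.  33.  52.] 0.62 [0.56  0.169 0.095]
soap_bottle [252. 355.  39.  75.] 0.85 [ 0.74  -0.218  0.095]
top [0.523 0.048 0.81 ] [ 0.11 -0.01 -0.99]
grill [362. 242. 202. 193.] 0.55 [ 0.609 -0.02   0.095]
lid_handle [361. 242. 169. 190.] 0.66 [ 0.61  -0.018  0.095]
lock_tab [453. 245.  23.  18.] 0.93 [ 0.606 -0.16   0.095]
grill_lock [452. 248.  25.  18.] 0.88 [ 0.601 -0.159  0.095]
mug [221. 198.  72.  64.] 0.57 [0.678 0.2   0.095]
jar [225. 294.  55.  40.] 0.92 [0.53  0.189 0.095]
soap_bottle [481. 171.  65.  56.] 0.67 [ 0.723 -0.209  0.095]
soap_bottle [451. 246.  23.  16.] 0.53 [ 0.604 -0.158  0.095]
```

View pics/top.png

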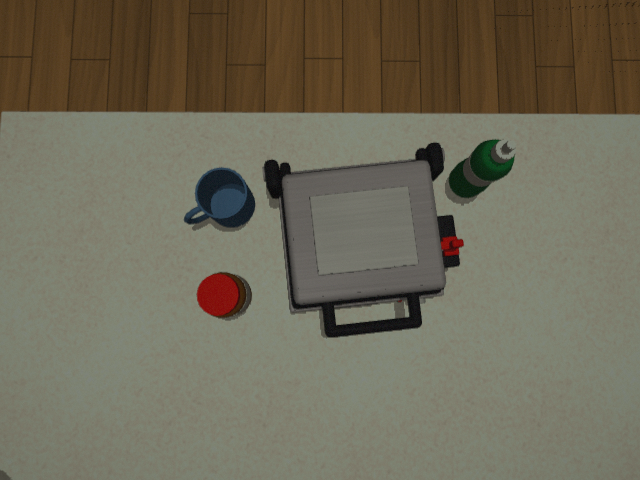

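View pics/scene.png

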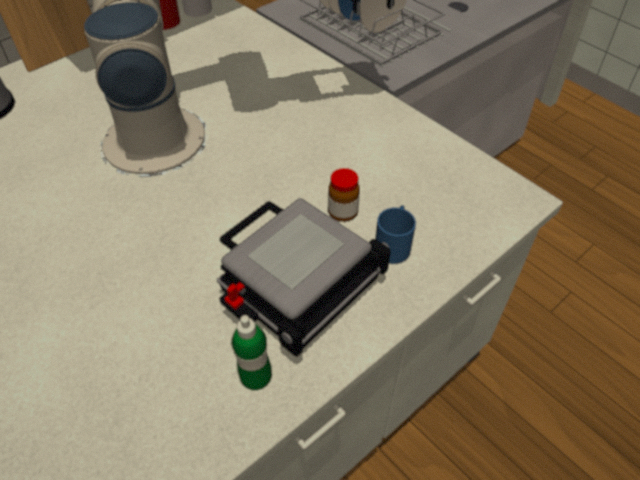

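Top view: the handle bar runs from (332,330) to (416,323) and the red tab is at about (455,244). Scene view: the bar runs from (270,207) to (224,240) and the tab is at (234,296). The networks' boxes agree on the tab, but they take the whole lid for the handle.

```bash
python3 - <<'E'
from h import *
t,s=cam('top'),cam('scene')
L=tri([ray(t,330,330),ray(s,269,208)]);Rr=tri([ray(t,417,323),ray(s,226,240)])
T=tri([ray(t,453,245),ray(s,234,295)])
print('handle',L,Rr,np.linalg.norm(L-Rr),'tab',T)
# lid top corners z=.123 from top
for uv in[(284,174),(431,161),(444,290),(293,304)]:print(atz(t,*uv,.123).round(3))
d=L-Rr;print('yaw bar',np.degrees(np.arctan2(-d[0],d[1])))
st=observe();print(R.from_rotvec(st['orientation']).as_matrix().round(3),st['gripper_width'])
W=optics.camera_params('wrist');print(W)
E
```

```text
handle [0.47444603 0.02892896 0.08539805] [ 0.48847436 -0.09962129  0.09193263] 0.1294784236941464 tab [ 0.60729452 -0.16305883  0.08320286]
[0.709 0.1   0.123]
[ 0.73  -0.123  0.123]
[ 0.536 -0.137  0.123]
[0.515 0.085 0.123]
yaw bar 6.227883670506394
[[-0.936  0.353  0.   ]
 [ 0.353  0.936 -0.   ]
 [-0.     0.    -1.   ]] 0.08531987100555383
{'fovy': 67.5193456577466, 'cx': 325.3327236124897, 'cy': 242.6509619728122, 'k1': -0.0009063079421636382, 'tool_from_camera': array([[ 4.33461060e-04, -9.51840374e-01, -3.06593729e-01,
         7.87341527e-02],
       [ 9.99999565e-01,  1.59206964e-04,  9.19527139e-04,
        -3.27874916e-04],
       [-8.26431198e-04, -3.06593994e-01,  9.51840028e-01,
        -1.43478023e-01],
       [ 0.00000000e+00,  0.00000000e+00,  0.00000000e+00,
         1.00000000e+00]])}
```

```bash
python3 -m crank '[[0.05,-0.045,0.02,0,0,-8,0],[0.09,-0.09,0.02,0,0,-16,0],[0.13,-0.135,0.02,0,0,-24,0],[0.17,-0.18,0.02,0,0,-32,0],[0.2,-0.225,0.02,0,0,-40,0],[0.23,-0.27,0.02,0,0,-48,0],[0.25,-0.315,0.02,0,0,-56,0],[0.27,-0.36,0.02,0,0,-64,0],[0.28,-0.4,0.02,0,0,-64,0],[0.29,-0.44,0.02,0,0,-64,0]]'
python3 -c "
from h import *
s=observe();p=s['ee_pos'];print(p,(np.array([.607,-.161,.23])-p).round(3),R.from_rotvec(s['orientation']).as_matrix()[:,1])"
```

```text
time: 1.8
ee_pos: [0.4999, 0.1783, 0.2514]
orientation: [2.116, 2.322, 0.001]
contact_force: [1.5, 0.3, -0.2]
gripper_width: 0.0854
gripper_force: 0.0
[0.49990577 0.1782643  0.25139815] [ 0.107 -0.339 -0.021] [9.95712608e-01 9.24985206e-02 6.51960077e-04]
```

```bash
python3 -m crank '[[0.015,-0.045,-0.01,0,0,0,0],[0.03,-0.09,-0.02,0,0,0,0],[0.045,-0.135,-0.02,0,0,0,0],[0.06,-0.18,-0.02,0,0,0,60],[0.075,-0.225,-0.02,0,0,0,60],[0.09,-0.27,-0.02,0,0,0,60],[0.097,-0.305,-0.02,0,0,0,60],[0.097,-0.305,-0.02,0,0,0,60],[0.097,-0.305,-0.02,0,0,0,60],[0.097,-0.305,-0.02,0,0,0,60]]'
python3 - <<'E'
from h import *
s=observe();c=cam('wrist')
print(s['ee_pos'],R.from_rotvec(s['orientation']).as_matrix()[:,1].round(3),s['gripper_width'])
im=optics.snapshot('wrist');cv2.imwrite('pics/w1.png',im[:,:,::-1])
for t in('lock_tab','grill_lock'):
  for m in models.search_frame(t,'wrist')[:3]:print(t,np.round(m['box']),m['p'],atz(c,*m['box'][:2],.095),atz(c,*m['box'][:2],.11))
print(proj(c,[.607,-.161,.11]))
E
```

```text
time: 2.8
ee_pos: [0.5958, -0.124, 0.2312]
orientation: [-2.115, -2.322, -0.0]
contact_force: [-0.2, -0.3, -0.8]
gripper_width: 0.0659
gripper_force: 0.0
[ 0.59580122 -0.12396195  0.23123626] [ 0.996  0.093 -0.   ] 0.06587995098116767
lock_tab [336. 274.  33.  38.] 0.97 [ 0.60786595 -0.16210863  0.095     ] [ 0.60681842 -0.15588116  0.11      ]
grill_lock [335. 273.  32.  42.] 0.61 [ 0.60718667 -0.16125991  0.095     ] [ 0.60617557 -0.15507795  0.11      ]
[335.1705173  279.80765855]
```

View pics/w1.png

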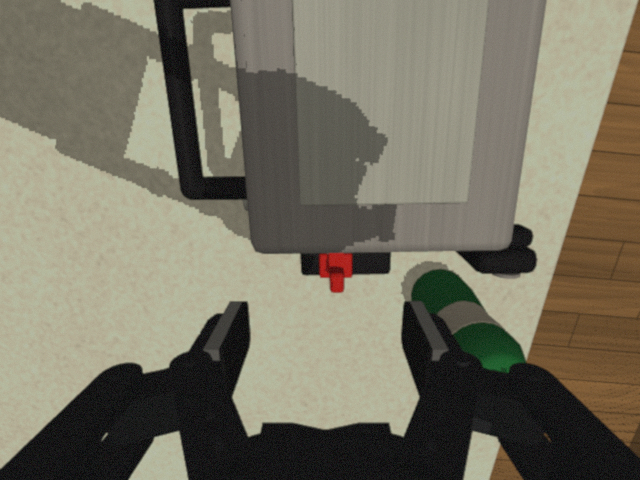

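The red slide is at about (336,266). The narrow upright tab runs from row 268 to 292 at column 337. The bottle lies to the right and is clear of the fingers.

```bash
python3 - <<'E'
from h import *
t,c=cam('top'),cam('wrist')
P=tri([ray(t,463,242),ray(c,337,292)]);print('outer top edge',P)
print(atz(c,337,292,.11),atz(t,463,242,.11))
for y in(-.158,-.162,-.166):
  for z in(.073,.11):print(y,z,proj(c,[.608,y-.009,z]).round(),proj(t,[.608,y-.009,z]).round())
b=atz(t,468,190,.0);print(b)
print((np.array([.608,-.162,.081])-observe()['ee_pos']).round(3))
E
```

```text
outer top edge [ 0.60930433 -0.17251708  0.10716771]
[ 0.60983436 -0.1714347   0.11      ] [ 0.60819342 -0.17138986  0.11      ]
-0.158 0.073 [334. 270.] [453. 245.]
-0.158 0.11 [335. 287.] [460. 242.]
-0.162 0.073 [334. 274.] [456. 245.]
-0.162 0.11 [335. 291.] [463. 242.]
-0.166 0.073 [333. 278.] [458. 245.]
-0.166 0.11 [334. 296.] [465. 242.]
[ 7.14632638e-01 -2.17911813e-01 -1.11022302e-16]
[ 0.012 -0.038 -0.15 ]
```

```bash
python3 -m crank '[[0.013,-0.038,0,0,0,0,110],[0.013,-0.038,0,0,0,0,110],[0.013,-0.038,-0.04,0,0,0,110],[0.013,-0.038,-0.08,0,0,0,110],[0.013,-0.038,-0.12,0,0,0,110],[0.013,-0.038,-0.148,0,0,0,110],[0.013,-0.038,-0.148,0,0,0,110]]' 40
python3 -m crank '[[0,0,0,0,0,0,255],[0,0,0,0,0,0,255],[0,0,0,0,0,0,255],[0,0,0,0,0,0,255],[0,0,0,0,0,0,255],[0,0,0,0,0,0,255],[0,0,0,0,0,0,255]]' 40
```

```text
time: 3.65
ee_pos: [0.6068, -0.1613, 0.0799]
orientation: [-2.111, -2.319, 0.004]
contact_force: [-1.3, -0.7, 1.2]
gripper_width: 0.0487
gripper_force: 0.0
time: 4.35
ee_pos: [0.6101, -0.163, 0.0854]
orientation: [2.114, 2.32, 0.002]
contact_force: [-1.4, 1.5, 7.2]
gripper_width: 0.0109
gripper_force: 42.9
```

```bash
python3 -m crank '[[0.004,0.0004,0,0,0,0,255],[0.008,0.0008,0,0,0,0,255],[0.012,0.0011,0,0,0,0,255],[0.016,0.0015,0,0,0,0,255],[0.019,0.0018,0,0,0,0,255],[0.022,0.002,0,0,0,0,255],[0.024,0.0022,0,0,0,0,255],[0.024,0.0022,0,0,0,0,255],[0.024,0.0022,0,0,0,0,255]]'
```

```text
time: 5.25
ee_pos: [0.6298, -0.1607, 0.0852]
orientation: [-2.113, -2.32, 0.006]
contact_force: [-28.3, -2.6, 26.5]
gripper_width: 0.0113
gripper_force: 46.0
```

```bash
python3 -m crank '[[-0.003,0,0,0,0,0,110],[-0.003,0,0,0,0,0,110],[-0.003,0,0,0,0,0,110],[-0.003,0,0,0,0,0,110],[-0.003,0,0.04,0,0,0,110],[-0.003,0,0.08,0,0,0,110],[-0.003,0,0.12,0,0,0,60],[-0.003,0,0.15,0,0,0,60]]'
python3 -m crank '[[-0.03,0.025,0,0,0,0,60],[-0.06,0.05,0,0,0,0,60],[-0.09,0.075,0,0,0,0,60],[-0.12,0.1,0,0,0,0,60],[-0.15,0.12,0,0,0,0,60],[-0.15,0.13,0,0,0,0,60],[-0.15,0.13,0,0,0,0,60],[-0.15,0.13,0,0,0,0,60],[-0.15,0.13,0,0,0,0,60]]'
python3 - <<'E'
from h import *
s=observe();c=cam('wrist')
print(s['ee_pos'],R.from_rotvec(s['orientation']).as_matrix()[:,1].round(3),s['gripper_width'])
im=optics.snapshot('wrist');cv2.imwrite('pics/w2.png',im[:,:,::-1])
t=cam('top');optics.snapshot('top')
for m in models.search_frame('lock_tab','top')[:2]:print(m,atz(t,*m['box'][:2],.095))
print(proj(c,[.481,-.03,.095]))
E
```

```text
time: 6.05
ee_pos: [0.6307, -0.1607, 0.2361]
orientation: [2.114, 2.321, 0.002]
contact_force: [0.5, 0.3, -1.4]
gripper_width: 0.0652
gripper_force: 0.0
time: 6.95
ee_pos: [0.481, -0.0313, 0.2332]
orientation: [2.116, 2.322, 0.0]
contact_force: [0.5, 0.6, 0.8]
gripper_width: 0.0652
gripper_force: 0.0
[ 0.48099909 -0.03126022  0.23322549] [0.996 0.093 0.   ] 0.06520625683800033
{'box': [449.7, 231.4, 21.8, 19.3], 'p': 0.55} [ 0.6265441  -0.15596095  0.095     ]
[325.6106444  226.88013272]
```

View pics/w2.png

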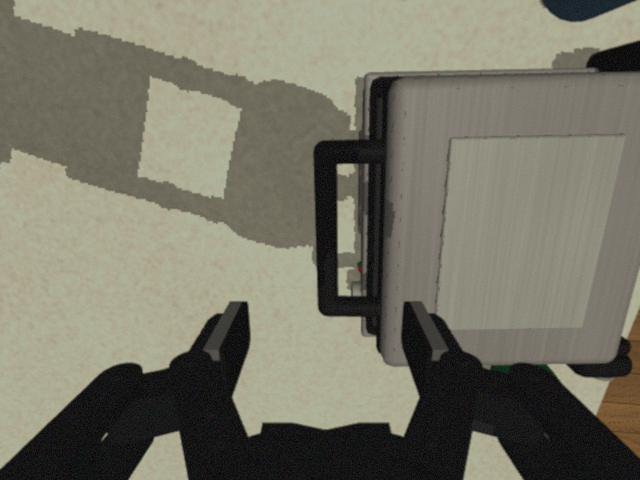

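The bar's centre is at (327,227), against (326,227) predicted. The bar is about 1.8° off the tool, and the lock has moved about 20 mm. I'll go down over the bar and grip it.

```bash
python3 - <<'E'
from h import *
print(tri([ray(cam('wrist'),327,227),ray(cam('top'),374,326)]))
E
python3 -m crank '[[0.002,0,0,0,0,1.5,118],[0.002,0,0,0,0,1.5,118],[0.002,0.001,-0.03,0,0,1.5,118],[0.002,0.001,-0.06,0,0,1.5,118],[0.002,0.001,-0.09,0,0,1.5,118],[0.002,0.001,-0.12,0,0,1.5,118],[0.002,0.001,-0.15,0,0,1.5,118],[0.002,0.001,-0.16,0,0,1.5,118],[0.002,0.001,-0.16,0,0,1.5,118]]' 70
```

```text
[ 0.48112268 -0.03995767  0.06097294]
time: 8.0
ee_pos: [0.4817, -0.0295, 0.0742]
orientation: [-2.085, -2.35, 0.0]
contact_force: [-14.8, 0.4, 32.3]
gripper_width: 0.0459
gripper_force: 17.3
```

```bash
python3 - <<'E'
from h import *
im=optics.snapshot('wrist');im2=optics.snapshot('scene')
o=np.hstack([cv2.resize(im,(400,300)),cv2.resize(im2[150:330,180:420],(400,300))]);cv2.imwrite('pics/w3.png',o[:,:,::-1])
E
```

```text
(no output)
```

View pics/w3.png

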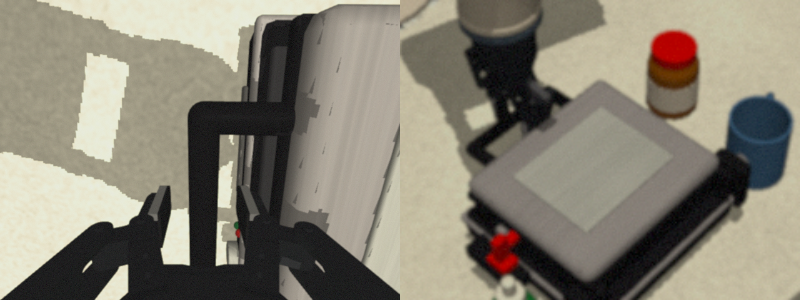

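The bar sits centred between the fingers. The rear finger's back is touching the lid's front edge, so closing should clear it.

```bash
python3 -m crank '[[-0.003,0,0.004,0,0,0,150],[-0.003,0,0.004,0,0,0,170],[-0.002,0,0.004,0,0,0,255],[-0.001,0,0.004,0,0,0,255],[0,0,0.004,0,0,0,255],[0,0,0.004,0,0,0,255],[0,0,0.004,0,0,0,255],[0,0,0.004,0,0,0,255]]' 70
```

```text
time: 8.9
ee_pos: [0.4816, -0.0295, 0.0778]
orientation: [-2.085, -2.349, 0.001]
contact_force: [-8.0, 1.3, 23.5]
gripper_width: 0.0158
gripper_force: 68.3
```

```bash
python3 -m crank '[[0.001,0,0.018,0,0,0,255],[0.003,0.0004,0.035,0,0,0,255],[0.0066,0.0008,0.053,0,0,0,255],[0.011,0.0013,0.07,0,0,0,255],[0.017,0.002,0.087,0,0,0,255],[0.024,0.0028,0.103,0,0,0,255],[0.032,0.0038,0.119,0,0,0,255],[0.041,0.0049,0.134,0,0,0,255],[0.041,0.0049,0.134,0,0,0,255],[0.041,0.0049,0.134,0,0,0,255]]'
python3 - <<'E'
from h import *
im=optics.snapshot('wrist');im2=optics.snapshot('scene')
o=np.hstack([cv2.resize(im,(400,300)),cv2.resize(im2[120:330,160:440],(400,300))]);cv2.imwrite('pics/w4.png',o[:,:,::-1])
E
```

```text
time: 9.9
ee_pos: [0.5189, -0.0253, 0.2106]
orientation: [-2.081, -2.346, 0.011]
contact_force: [-26.8, -9.6, 12.3]
gripper_width: 0.0154
gripper_force: 69.0
```

View pics/w4.png

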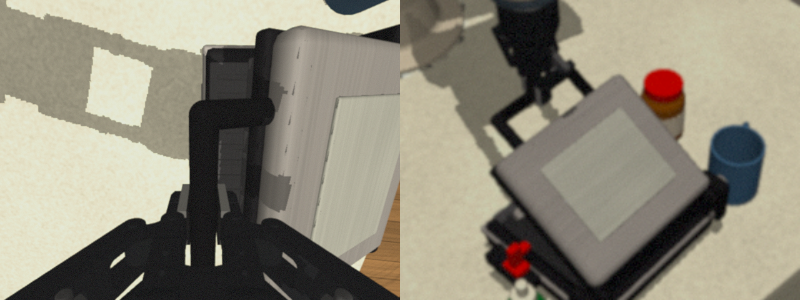

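```bash
python3 -m crank '[[0.008,0.001,0.0145,0,0,0,255],[0.019,0.002,0.028,0,0,0,255],[0.031,0.0035,0.041,0,0,0,255],[0.044,0.005,0.053,0,0,0,255],[0.058,0.0065,0.0645,0,0,0,255],[0.072,0.008,0.0745,0,0,0,255],[0.087,0.01,0.084,0,0,0,255],[0.087,0.01,0.084,0,0,0,255],[0.087,0.01,0.084,0,0,0,255],[0.087,0.01,0.084,0,0,0,255]]'
python3 - <<'E'
from h import *
print(observe()['ee_pos'])
im=optics.snapshot('wrist');im2=optics.snapshot('scene');im3=optics.snapshot('top')
o=np.hstack([cv2.resize(im,(400,300)),cv2.resize(im2[100:340,140:460],(400,300))]);cv2.imwrite('pics/w5.png',o[:,:,::-1])
cv2.imwrite('pics/s5.png',cv2.resize(im2[130:370,160:480],(800,600),interpolation=cv2.INTER_CUBIC)[:,:,::-1])
for n in('scene','top'):
  c=cam(n)
  for t in('lock_tab','mug','jar','soap_bottle'):
    for m in models.search_frame(t,n)[:1]:print(n,t,np.round(m['box']),round(m['p'],2),atz(c,*m['box'][:2],.095).round(3))
E
```

```text
time: 11.0
ee_pos: [0.6088, -0.0145, 0.2974]
orientation: [-2.084, -2.35, 0.001]
contact_force: [-21.7, 1.5, 33.0]
gripper_width: 0.0155
gripper_force: 76.0
[ 0.60881571 -0.01449434  0.29738825]
scene lock_tab [240. 302.  19.  31.] 0.72 [ 0.636 -0.166  0.095]
scene mug [399. 234.  46.  54.] 0.77 [0.717 0.177 0.095]
scene jar [313. 246. 137. 176.] 0.63 [0.624 0.024 0.095]
scene soap_bottle [251. 355.  41.  73.] 0.87 [ 0.739 -0.218  0.095]
top lock_tab [450. 233.  21.  17.] 0.64 [ 0.624 -0.157  0.095]
top mug [220. 197.  71.  67.] 0.84 [0.68  0.2   0.095]
top jar [226. 294.  54.  41.] 0.94 [0.53  0.187 0.095]
top soap_bottle [219. 198.  71.  66.] 0.39 [0.679 0.202 0.095]
```

View pics/w5.png

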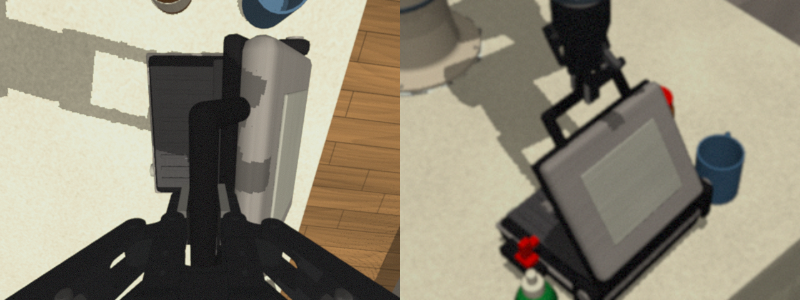

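View pics/s5.png

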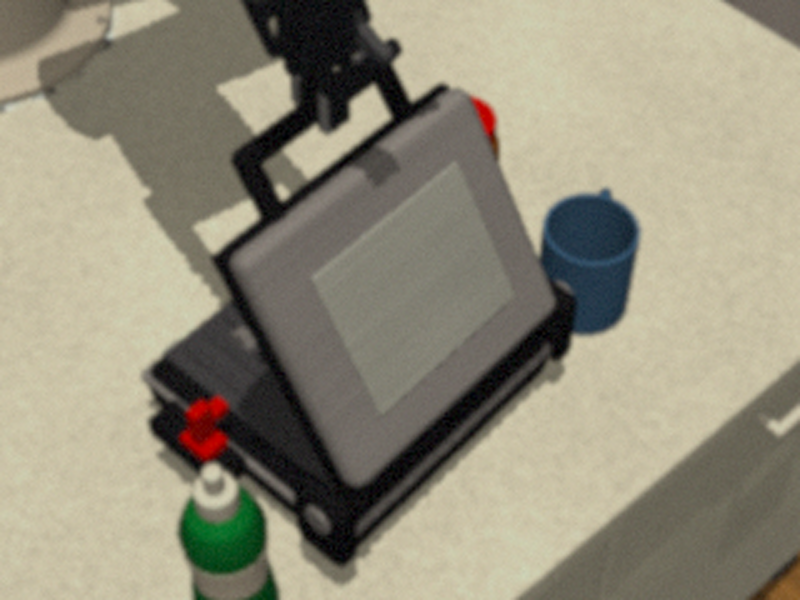

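The lid is up at about 60° and held in the fingers. The lock is back, and the mug, jar and bottle are where they were. As a last check, I'll project the bar's right end into the scene picture, where it shows at about (256,193).

```bash
python3 - <<'E'
from h import *
c=cam('scene')
u=np.array([.993,.118,0]);v=np.array([-.118,.993,0]);h0=np.array([.4815,-.030,.095]);H=h0+.255*u-[0,0,.005]
for a in(55,60,65):
    f=np.radians(a+1.12);print(a,proj(c,H-.255*np.cos(f)*u+[0,0,.255*np.sin(f)]-.065*v).round(1))
s=observe();print(np.abs(s['qvel']).max(),s['contact_force'])
E
```

```text
55 [255.3 191.8]
60 [262.7 192.2]
65 [270.8 193.6]
0.0014458040483557172 [-21.25032992   0.77460236  33.73807542]
```

```bash
python3 -c "
from bench import r
print(r.hand_in())"
```

```text
the job is handed in; nothing more can be done
None
```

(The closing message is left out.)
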